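Run the reading magnifier along its rail to the gel card's stop

TASK

Bring the magnifier of the gel card viewer to the gel card for reading: press down the ribbed brake plate in the middle of the carriage so that the brake lets go of the rail, and keep it pressed while you push the carriage along until it stands against the stop at the gel card's end (not the end with the bare metal plate). Then lift your fingertips off so that the plate springs up and the brake holds the carriage there. Use the fingertips only, do not force the carriage along with the brake on, and leave the gel card, the metal plate and the things standing round about where they are.

Things in the scene. Friction and masses are not known exactly. Their poses are not given: they have to be found in the camera images.
- viewer: Gel card viewer, fixed to the worktop: grey base plate 190 (x) by 400 (y) mm, deck at z = 12 mm. Origin: centre of the underside; own x points away from the robot, y along the rail to the left, z up; turned up to 0.25 rad about z. A slotted rail, 44 mm wide, top at z = 36 mm, runs along y at x = +55 mm.
- left_station (a point): Middle of the floor of the left (+y) card station, a shallow square nest, 60 mm inside, with a 3.5 mm rim, on the robot's side of the rail; viewer x = -50, y = +110, z = 13.5 mm. One station holds the gel card, the other the bare metal plate; which is which changes.
- right_station (a point): The same of the right (-y) station: viewer x = -50, y = -110, z = 13.5 mm.
- carriage (a joint): Black carriage, 64 mm across and 96 mm along the rail, sliding along the viewer's y. Value in m: 0 at mid-rail, grows to the left (+y), +0.110 against the left stop, -0.110 against the right one. Starts within 0.035 of the middle. The brake holds it against some 12 to 18 N while the brake plate is up; with the plate down it slides with 1 to 2 N.
- brake_plate (a joint): Travel of the brake plate in m: 0 up (brake holds), 0.006 fully down. It needs about 10 N to start and about 14 N to go fully down, the brake is free from 0.001 on, and it springs up by itself when let go.
- plate_top (a point): Centre of the top of the ribbed grey brake plate in the carriage's middle, 54 (x) by 44 (y) mm; viewer z = 54 mm when up, 48 fully down; moves with the carriage. Along the rail, on either side of it, stands a shoulder of the carriage, 25 mm long, top at z = 64 mm; the gap between them is 46 mm and open at both sides, so a fingertip pressing the plate can push on a shoulder.
- lens (a point): Centre of the round magnifier lens, 72 mm over its black ring, carried by the carriage on a bar 105 mm on the robot's side of the rail line; ring from viewer z = 76 to 88 mm. Against a stop the lens stands centred over that end's card station.
- left_stop (a point): Middle of the rubber buffer face of the left (+y) stop, a steel block 60 by 22 mm, top at z = 62 mm, with a clamp screw up to z = 72 mm; viewer x = +55, y = +158, z = 54 mm. The end face of the carriage's left shoulder meets it.
- right_stop (a point): The same on the right (-y) stop: viewer x = +55, y = -158, z = 54 mm.
- gel_card: The gel card, flat plastic with a green strip and six small windows, 52 by 53 by 6 mm, 12 g, lying loose in one of the two stations. Origin: centre of the underside.
- metal_plate: Bare steel focusing plate with a ruled cross, 50 by 50 by 4 mm, lying loose in the other station. Origin: centre of the underside.
- timer: Bench timer, 62 by 68 by 21 mm, lying loose on the viewer's deck between the two stations, below the lens's path. Origin: centre of the underside.
- bottle_tall: Dropper bottle, 25 mm across, 99 mm tall, standing loose on the worktop at the viewer's left end. Origin: centre of the underside.
- bottle_short: Dropper bottle with a wide cap, 26 mm across, 78 mm tall, standing loose at the viewer's left end. Origin: centre of the underside.
- felt_marker: Felt marker, 124 mm long, 15 mm thick, lying loose at the right front. Origin: middle of the underside.
There are look-alikes about, which are no part of the job. What is shaped like the gel_card but orange or purple is not meant.

How it is judged (in metres and radians):
On the way, in this order (a step that is already met when the one before it is completed fails the run):
1. the brake plate is pressed down, the carriage still out on the rail (value of joint brake_plate above 0.001 m and not (value of joint carriage above 0.1065 m or value of joint carriage below -0.1065 m)), for 0.05 s.
2. the carriage is nearing the gel card's end with the brake plate pressed (all of step 1 and horizontal distance between lens and gel_card below 0.06 m), for 0.03 s.
3. the carriage stands against the stop at the gel card's end, the brake plate still pressed (value of joint brake_plate above 0.001 m and (value of joint carriage above 0.1065 m or value of joint carriage below -0.1065 m) and horizontal distance between lens and gel_card below 0.012 m), for 0.1 s.
At the end, for the whole second after the job is handed in: The carriage stands within 3.5 mm of the stop at the gel card's end, at rest, the lens within 12 mm of the card's centre seen from above, and the brake plate is up again (within 0.7 mm) ((value of joint carriage above 0.1065 m or value of joint carriage below -0.1065 m) and horizontal distance between lens and gel_card below 0.012 m and value of joint brake_plate below 0.0007 m and velocity of joint carriage between -0.003 and 0.003 m/s); the robot touches nothing.
It fails at once if the carriage is forced along with its brake on (value of joint brake_plate below 0.0003 m and (velocity of joint carriage above 0.02 m/s or velocity of joint carriage below -0.02 m/s)).
It fails at once if the carriage is taken to the wrong stop, the one at the metal plate ((value of joint carriage above 0.1065 m or value of joint carriage below -0.1065 m) and horizontal distance between lens and metal_plate below 0.012 m).
It fails at once if the gel card or the metal plate is lifted or moved in its station (distance of any of gel_card, metal_plate from where it was at the start of the episode above 0.006 m).
It fails at once if the arm or the gripper's body, not the fingers, pushes on the viewer (contact force between the arm and viewer above 3 N).
It fails at once if a bystander is lifted, knocked over or pushed away (distance of any of timer, bottle_tall, bottle_short, felt_marker from where it was at the start of the episode above 0.015 m).
It also fails if it takes over 35 s, if anything falls off the work surface, if the arm or the gripper's body presses on something with over 40 N, if the wrist force passes 120 N, or if a joint passes its speed limit or range.

ROBOT

A 7-joint arm with a two-finger parallel gripper is mounted at the origin on a cart in front of the work surface, level with it; the furniture and walls round the work are solid. World frame = base frame: x ahead of the robot, y to its left, z up, the work surface at z = 0. Lengths are in mm, angles in degrees, forces in N, time in s.
With the tool pointing down it reaches from about 400 to 925 mm from the base axis. Payload 4.1 kg.
Tool frame: the origin (TCP) lies midway between the tips of the shut fingers; the grasp point (between the pads) lies 19 mm behind it; z points along the fingers, y is the line along which they close (so a half turn about z gives the same grasp; the last joint's range is limited). The gripper opens to 85 mm and grips with 20 to 120 N. Pads are 22 mm wide; open, the fingers measure 114 mm over their backs; the gripper's body (76 mm by 85 mm) begins 54 mm behind the grasp point. The pads swing forward as they close: fully open they stand 13 mm farther back than shut.
Start: joints at [59.244, 22.827, 2.584, 88.041, -1.071, 69.15, -2.905], TCP at [275.606, -588.715, 231.347] pointing down, gripper open.
Joint ranges: [-161.44, 161.44], [-28.35, 127.94], [-78.24, 83.42], [0, 140.83], [-78.03, 258.03], [13.02, 114.36], [-168.23, 168.23]. Speed limits (degrees/s): [147.25, 147.25, 180, 180, 180, 180, 180].

INTERFACE

Orientations are given as a 3x3 rotation matrix whose columns are the frame's x, y, z axes.
In Python, from workcell import get_state, capture, job_done gives the robot as it stands.
- The arm moves only by the tool drive_tool, never from a script. Its argument "commands" is a list of rows, each a list of 5 numbers: the shift along the tool's x, y, z in mm, then the turn about the tool's z in rad, then the finger opening in mm, from 0 to 85.4. In form: [[tx, ty, tz, twist, jaw], ...]. A call has 1 to 8 rows; each row shifts and turns the commanded pose from where the row before left it, along the tool's axes as they then stand; what a row does not reach is not made up. A row lasts 1/10 s, in which the tool goes at most 50 mm and 8.59 degrees, less where a joint would pass 70% of its speed; a pose out of reach is approached as far as the arm can. A call with a gripper value outside its range is refused whole. The fingers move at their own pace and stop on an object; the grip force is fixed at half the most. Time passes only in rows, so rows that do not move let the fingers close. It gives the time, the measured TCP pose, the force, the opening and the grip force at its end, in the units of the state.
- get_state(): the state, without advancing time (a new reading comes with each control period).
- capture(name): name is "scene" or "top" or "wrist"; returns a dict with "image" (420x560x3 uint8, blue, green, red), "z_map" (420x560 float32, mm along the optical axis (not along the pixel's ray), 0 where there is no reading), "mtx" (3x3 intrinsics, pixels), "view" (4x4, takes a point from world to camera coordinates); the wrist camera has in their place "tool_from_camera" (4x4, takes a point from camera to tool coordinates, whose origin is the TCP and whose axes are the flange's). Camera axes: x right, y up, looking along -z (the intrinsics and any distortion apply to the point x, -y, -z); pixel columns grow to the right and rows downward; lengths in mm; the calibration is good to about 2 mm. The wrist camera is an equidistant fisheye: a pixel r from the principal point sees the ray r / f radians off the axis. A picture is of the moment at which its call begins: read the wrist's pose just before it.
- job_done(): hands the job in; it is judged then, once.
The state is a dict: "clock": time; "qpos": joint angles; "joint_vel": joint speeds; "tau": joint torques, N m; "ee_pos": TCP position; "tcp_rot": TCP orientation; "ft_force": force on the tool from outside, world axes, zero at the start; "torque": the same for the moment, N m; "width": finger opening in mm; "finger_force": force on a finger pad.
Only numpy, scipy, OpenCV 4.12 (cv2) and the standard library are available. Lean on these libraries where they do the work, as an engineer would, in place of code of your own. Each camera call takes 0.05 s, during which the arm holds its last target. There are 200 camera calls.

## Working session

There is one attempt and no reset: what is moved stays moved. The work goes in short steps, Python scripts to look and compute and a tool call to move; the robot and the scene stay as the last step left them, time stands still between calls to the robot, and variables do not carry over. Pictures are saved under pics/ and viewed, at most 10 in all, crops included, and the job is handed in when it is done.

Besides the shell and the picture viewer there is one more tool, called after "Emit:" as a command line: name --pt "numbers of a row" for each row, then --argument value for the rest. drive_tool: Moves the arm, as the interface text tells. Its arguments: {"type":"object","properties":{"commands":{"type":"array"}},"required":["commands"]}

```bash
mkdir -p pics; cat > h.py <<'E'
import numpy as np,cv2
from workcell import get_state,capture,job_done
def cloud(c):
    z=c["z_map"];K=c["mtx"];V=c["view"];v,u=np.mgrid[:420,:560]
    P=np.stack([(u-K[0,2])/K[0,0]*z,-(v-K[1,2])/K[1,1]*z,-z,np.ones_like(z)],-1)
    W=P@np.linalg.inv(V).T; W=W[...,:3]; W[z==0]=np.nan; return W
E
python3 - <<'E'
from h import *
for n in("top","scene"):
    c=capture(n);cv2.imwrite(f"pics/{n}1.png",c["image"]);np.save(n+".npy",cloud(c))
s=get_state();print(s["clock"],s["ee_pos"],s["tcp_rot"],s["ft_force"],s["width"])
E
```

```text
0.1 [ 275.3328887  -588.17926003  230.36924815] [[ 9.05665951e-01  4.23991155e-01 -8.28362718e-04]
 [ 4.23991955e-01 -9.05664600e-01  1.56677116e-03]
 [-8.59216755e-05 -1.77019042e-03 -9.99998430e-01]] [-0.16994066  0.2077446  -0.19969251] 85.27620599490186
```

View pics/top1.png

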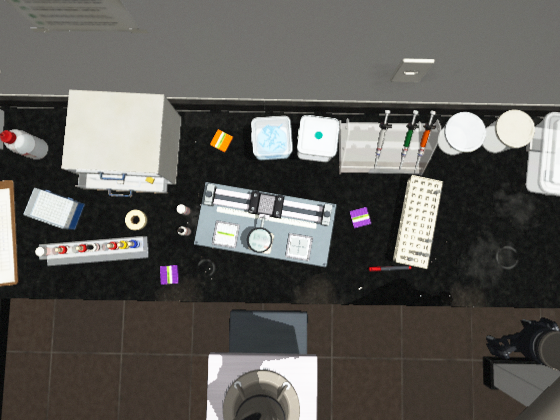

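View pics/scene1.png

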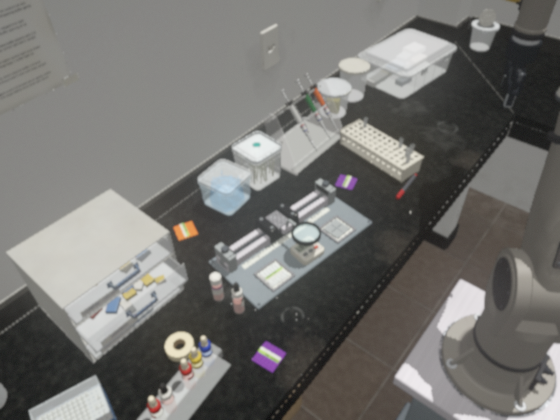

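Top view: the viewer's centre is near (265,225). The card with the green/yellow strip is at (226,235), which is the left station, and the grey cross plate is at (298,246) on the right. The carriage is at about (267,204). Next I'll zoom in and fit the pose.

```bash
python3 - <<'E'
from h import *
im=cv2.imread("pics/top1.png");cv2.imwrite("pics/crop.png",cv2.resize(im[170:280,170:350],None,fx=4.4,fy=4.4,interpolation=cv2.INTER_CUBIC))
from scipy.optimize import minimize
W=np.load("top.npy");S=np.load("scene.npy")
for n,A in(("top",W),("scene",S)):
    P=A.reshape(-1,3);P=P[np.isfinite(P).all(1)]
    Q=P if n=="top" else P
    roi=(abs(Q[:,0]-W[225,265,0])<190)&(abs(Q[:,1]-W[225,265,1])<260)
    Q=Q[roi]
    D=Q[(Q[:,2]>7)&(Q[:,2]<100)]
    z0=np.median(Q[Q[:,2]<6][:,2])
    m=np.zeros((600,600),np.uint8)
    dk=Q[(Q[:,2]>z0+7)&(Q[:,2]<z0+18)]
    print(n,z0,len(dk),W[225,265])
    # robust rectangle: largest cluster
    o=W[225,265,:2]
    ij=((dk[:,:2]-o)+300).astype(int);ok=((ij>=0)&(ij<600)).all(1);m[ij[ok,0],ij[ok,1]]=255
    m=cv2.morphologyEx(m,cv2.MORPH_CLOSE,np.ones((13,13)));m=cv2.morphologyEx(m,cv2.MORPH_OPEN,np.ones((9,9)))
    k,l,st,_=cv2.connectedComponentsWithStats(m);b=1+np.argmax(st[1:,4]);pt=np.argwhere(l==b).astype(np.float32)
    r=cv2.minAreaRect(pt);print("rect centre",np.array(r[0])-300+o,r[1],r[2])
    # rail top/ stops / carriage points
    for a,bb in((45,58),(58,70)):
        q=Q[(Q[:,2]>z0+a)&(Q[:,2]<z0+bb)];print(a,bb,len(q),q.mean(0) if len(q) else 0)
E
```

```text
top -0.07783703336963299 5236 [5.28917623e+02 4.16919968e-01 8.99210569e+00]
rect centre [501.74629771   5.12398174] (399.97412109375, 131.60226440429688) 81.5669937133789
45 58 404 [586.24989384   5.42040523  53.1415717 ]
58 70 702 [586.42057674   1.45371644  63.002944  ]
scene -0.8177889379373937 4981 [5.28917623e+02 4.16919968e-01 8.99210569e+00]
rect centre [531.85918223   2.47237041] (400.81329345703125, 191.8944091796875) 81.20945739746094
45 58 635 [577.82861218  35.2584412   51.98083098]
58 70 808 [583.13681054  27.4512243   62.45725236]
```

View pics/crop.png

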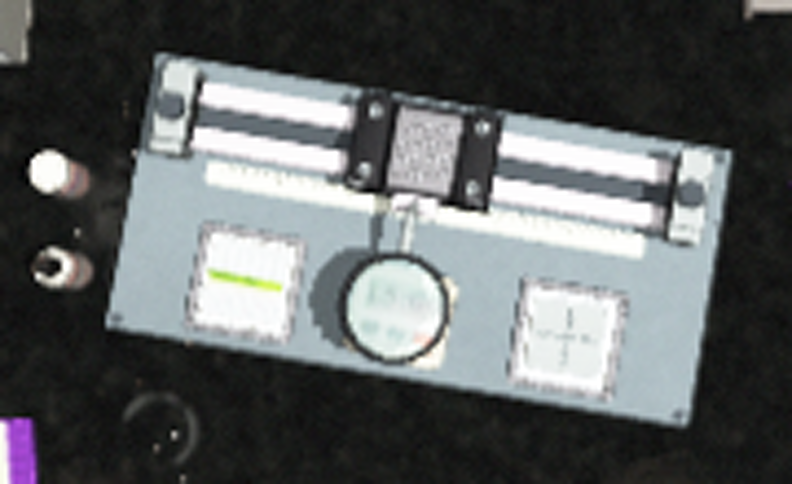

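The crop confirms it: the gel card with the green strip is in the left station, the cross plate is in the right one, and the brake plate is at crop (425,150). I'll measure the plate centre precisely.

```bash
python3 - <<'E'
from h import *
th=np.deg2rad(-8.6)
R=np.array([[np.cos(th),-np.sin(th)],[np.sin(th),np.cos(th)]])
c0=np.array([531.5,1.5])
for n in("top","scene"):
    P=np.load(n+".npy").reshape(-1,3);P=P[np.isfinite(P).all(1)]
    L=np.c_[(P[:,:2]-c0)@R,P[:,2]]
    L=L[(abs(L[:,0]-55)<45)&(abs(L[:,1])<190)]
    def rep(t,q): print(n,t,len(q),np.percentile(q,[2,50,98],axis=0).round(1).tolist())
    rep("rail ",L[(L[:,2]>32)&(L[:,2]<40)])
    rep("shoulders",L[(L[:,2]>61)&(L[:,2]<67)&(abs(L[:,1])<100)])
    rep("plate",L[(L[:,2]>50)&(L[:,2]<57)&(abs(L[:,1])<100)])
    for s in(1,-1): rep("stop",L[(L[:,2]>57)&(L[:,2]<66)&(L[:,1]*s>130)])
im=capture("top");K=im["mtx"];V=im["view"]
u,v=170+425/4.4,170+150/4.4   # plate pixel
d=np.array([(u-K[0,2])/K[0,0],-(v-K[1,2])/K[1,1],-1]);Vi=np.linalg.inv(V);o=Vi[:3,3];w=Vi[:3,:3]@d
p=o+w*(54-o[2])/w[2];print("plate world",p,"viewer",(p[:2]-c0)@R)
s=get_state();print((p[:2]-s["ee_pos"][:2])@R, (p[:2]-s["ee_pos"][:2])@s["tcp_rot"][:2,:2])
E
```

```text
top rail  656 [[35.0, -155.8, 32.3], [48.9, -46.7, 36.2], [78.7, 155.8, 39.8]]
top shoulders 285 [[26.3, -41.4, 61.2], [56.8, 4.7, 63.8], [86.4, 51.8, 66.9]]
top plate 261 [[20.2, -15.9, 50.7], [55.7, 5.8, 54.1], [83.1, 26.7, 56.6]]
top stop 131 [[28.4, 157.7, 57.3], [52.6, 168.5, 61.8], [85.2, 181.8, 65.8]]
top stop 126 [[28.2, -182.3, 57.7], [50.3, -170.5, 61.5], [85.3, -158.3, 65.0]]
scene rail  842 [[25.4, -161.5, 32.3], [47.7, 55.5, 35.7], [79.9, 184.4, 39.7]]
scene shoulders 324 [[20.5, -38.5, 61.1], [53.3, 30.4, 63.6], [86.0, 54.3, 66.6]]
scene plate 314 [[15.0, -24.6, 50.6], [51.6, 7.9, 54.0], [82.7, 55.3, 56.9]]
scene stop 161 [[27.1, 160.3, 57.5], [47.6, 175.7, 61.3], [86.8, 184.5, 65.7]]
scene stop 126 [[27.1, -180.6, 57.4], [49.4, -164.4, 61.4], [84.5, -155.0, 64.9]]
plate world [587.34862103  -4.29681528  54.        ] viewer [56.08750918  2.61970463]
[221.10846211 624.03425846] [ 530.13909242 -396.56016493]
```

Emit:
drive_tool --pt "33 -25 0 0 0" --pt "33 -25 0 0 0" --pt "33 -25 0 0 0" --pt "33 -25 0 0 0" --pt "33 -25 0 0 0" --pt "33 -25 0 0 0" --pt "33 -25 0 0 0" --pt "33 -25 0 0 0"

```text
clock: 0.95
ee_pos: [430.3, -294.0, 231.2]
tcp_rot: [[0.906, 0.424, -0.0], [0.424, -0.906, -0.0], [-0.0, 0.0, -1.0]]
ft_force: [0.7, -1.2, -0.1]
width: -0.0
finger_force: 0.0
```

Emit:
drive_tool --pt "33 -25 0 0 0" --pt "33 -25 0 0 0" --pt "33 -25 0 0 0" --pt "33 -25 0 0 0" --pt "0 0 0 0.147 0" --pt "0 0 0 0.147 0" --pt "0 0 0 0.147 0" --pt "0 0 0 0.147 0"

```text
clock: 1.75
ee_pos: [506.8, -148.9, 231.0]
tcp_rot: [[0.988, -0.155, -0.001], [-0.155, -0.988, 0.0], [-0.001, 0.0, -1.0]]
ft_force: [-0.1, 0.2, 0.5]
width: -0.2
finger_force: 0.0
```

```bash
cat > g.py <<'E'
from h import *
s=get_state();R=s["tcp_rot"];print(s["clock"],s["ee_pos"].round(1),R.round(3).tolist(),s["ft_force"].round(1),s["width"])
print("to plate, tool axes",R.T@(np.array([587.5,-1.6,54])-s["ee_pos"]))
E
python3 g.py
```

```text
1.75 [ 506.8 -148.9  231. ] [[0.988, -0.155, -0.001], [-0.155, -0.988, 0.0], [-0.001, 0.0, -1.0]] [-0.1  0.2  0.5] -0.16748613710265972
to plate, tool axes [  56.96837197 -158.11046644  176.93010088]
```

Emit:
drive_tool --pt "14 -38 10 0 0" --pt "14 -40 10 0 0" --pt "14 -40 10 0 0" --pt "15 -40 10 0 0" --pt "0 0 20 0 0" --pt "0 0 20 0 0" --pt "0 0 20 0 0" --pt "0 0 0 0 0"

```text
clock: 2.55
ee_pos: [584.4, -1.6, 128.1]
tcp_rot: [[0.989, -0.149, -0.007], [-0.149, -0.989, -0.0], [-0.007, 0.001, -1.0]]
ft_force: [0.0, -1.4, -1.1]
width: 0.1
finger_force: 0.0
```

```bash
python3 g.py; python3 - <<'E'
from h import *
a=capture("top")["image"][170:280,220:340];b=capture("wrist")["image"]
a=cv2.resize(a,(400,367),interpolation=cv2.INTER_CUBIC);b=cv2.resize(b,(400,300))
b=cv2.copyMakeBorder(b,0,67,0,0,0);cv2.imwrite("pics/chk.png",np.hstack([a,b]))
E
```

```text
2.55 [584.4  -1.6 128.1] [[0.989, -0.149, -0.007], [-0.149, -0.989, -0.0], [-0.007, 0.001, -1.0]] [ 0.  -1.4 -1.1] 0.05955491818669429
to plate, tool axes [ 3.58020232 -0.55016987 74.09999131]
```

View pics/chk.png

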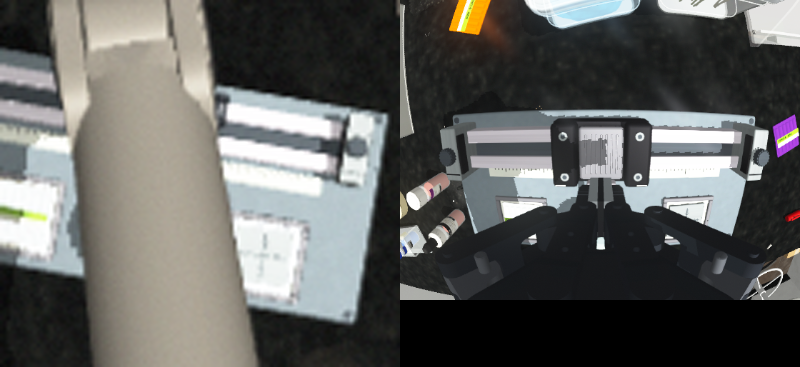

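The wrist view on the right shows the plate at (601,153), in line with the fingers at (600,190). I'm going down.

Emit:
drive_tool --pt "2 0 20 0 0" --pt "1 0 20 0 0" --pt "0 0 15 0 0" --pt "0 0 10 0 0" --pt "0 0 0 0 0"

```text
clock: 3.15
ee_pos: [589.3, -2.0, 65.4]
tcp_rot: [[0.989, -0.15, -0.002], [-0.15, -0.989, -0.0], [-0.002, 0.0, -1.0]]
ft_force: [-0.3, 0.6, 0.4]
width: -0.1
finger_force: 0.0
```

Emit:
drive_tool --pt "0 0 3 0 0" --pt "0 0 2 0 0" --pt "0 0 2 0 0" --pt "0 0 2 0 0" --pt "0 0 0 0 0"

```text
clock: 3.65
ee_pos: [589.9, -1.9, 57.2]
tcp_rot: [[0.989, -0.15, -0.0], [-0.15, -0.989, -0.0], [-0.0, 0.0, -1.0]]
ft_force: [0.6, 0.0, -0.0]
width: 0.3
finger_force: 0.0
```

Emit:
drive_tool --pt "0 0 2 0 0" --pt "0 0 2 0 0" --pt "0 0 2 0 0" --pt "0 0 1 0 0" --pt "0 0 0 0 0"

```text
clock: 4.15
ee_pos: [590.3, -1.9, 51.9]
tcp_rot: [[0.989, -0.15, 0.0], [-0.15, -0.989, -0.0], [0.0, 0.0, -1.0]]
ft_force: [-4.5, -0.2, 11.6]
width: 0.3
finger_force: 5.7
```

Emit:
drive_tool --pt "0 0 2 0 0" --pt "0 0 2 0 0" --pt "0 0 1 0 0" --pt "0 0 0 0 0"

```text
clock: 4.55
ee_pos: [590.4, -1.8, 48.0]
tcp_rot: [[0.989, -0.15, 0.0], [-0.15, -0.989, -0.001], [0.0, 0.001, -1.0]]
ft_force: [-5.7, -0.5, 17.0]
width: -0.2
finger_force: 8.7
```

Emit:
drive_tool --pt "0 -2 0 0 0" --pt "0 -2 0 0 0" --pt "0 -3 0 0 0" --pt "0 -3 0 0 0" --pt "0 -3 0 0 0" --pt "0 -3 0 0 0" --pt "0 -3 0 0 0" --pt "0 -3 0 0 0"

```text
clock: 5.35
ee_pos: [593.7, 20.0, 48.0]
tcp_rot: [[0.989, -0.15, 0.0], [-0.15, -0.989, -0.001], [0.001, 0.001, -1.0]]
ft_force: [-5.6, -0.2, 16.8]
width: 0.1
finger_force: 8.6
```

Emit:
drive_tool --pt "0 -5 0 0 0" --pt "0 -5 0 0 0" --pt "0 -5 0 0 0" --pt "0 -5 0 0 0" --pt "0 -5 0 0 0" --pt "0 -5 0 0 0" --pt "0 -5 0 0 0" --pt "0 -5 0 0 0"

```text
clock: 6.15
ee_pos: [599.8, 59.8, 48.1]
tcp_rot: [[0.989, -0.15, 0.001], [-0.15, -0.989, -0.001], [0.001, 0.0, -1.0]]
ft_force: [-5.1, -0.8, 16.8]
width: -0.1
finger_force: 8.3
```

Emit:
drive_tool --pt "0 -5 0 0 0" --pt "0 -5 0 0 0" --pt "0 -5 0 0 0" --pt "0 -4 0 0 0" --pt "0 -4 0 0 0" --pt "0 -3 0 0 0" --pt "0 -3 0 0 0" --pt "0 0 0 0 0"

```text
clock: 6.95
ee_pos: [604.3, 89.6, 48.1]
tcp_rot: [[0.989, -0.149, 0.001], [-0.149, -0.989, 0.001], [0.001, -0.001, -1.0]]
ft_force: [-5.8, -0.4, 15.4]
width: -0.0
finger_force: 7.7
```

Emit:
drive_tool --pt "0 -2 0 0 0" --pt "0 -2 0 0 0" --pt "0 -2 0 0 0" --pt "0 -2 0 0 0" --pt "0 -2 0 0 0" --pt "0 -1 0 0 0" --pt "0 0 0 0 0"

```text
clock: 7.65
ee_pos: [605.9, 100.1, 48.0]
tcp_rot: [[0.989, -0.149, 0.001], [-0.149, -0.989, 0.001], [0.001, -0.001, -1.0]]
ft_force: [-4.5, 0.1, 16.0]
width: -0.1
finger_force: 7.7
```

Emit:
drive_tool --pt "0 -1 0 0 0" --pt "0 -1 0 0 0" --pt "0 -1 0 0 0" --pt "0 -1 0 0 0" --pt "0 0 0 0 0"

```text
clock: 8.15
ee_pos: [606.2, 101.8, 48.0]
tcp_rot: [[0.989, -0.15, 0.0], [-0.15, -0.989, -0.002], [0.0, 0.002, -1.0]]
ft_force: [-5.9, -2.0, 17.1]
width: -0.1
finger_force: 8.5
```

Emit:
drive_tool --pt "0 -2 0 0 0" --pt "0 -2 0 0 0" --pt "0 -1 0 0 0" --pt "0 0 0 0 0"

```text
clock: 8.55
ee_pos: [606.2, 102.1, 48.0]
tcp_rot: [[0.988, -0.152, -0.002], [-0.152, -0.988, -0.008], [-0.001, 0.009, -1.0]]
ft_force: [-7.4, -8.4, 20.6]
width: 0.1
finger_force: 10.3
```

```bash
python3 - <<'E'
from h import *
c=capture("scene");W=cloud(c)
th=np.deg2rad(-8.6);R=np.array([[np.cos(th),-np.sin(th)],[np.sin(th),np.cos(th)]])
V=W.copy();V[...,:2]=(W[...,:2]-[531.5,1.5])@R
m=(V[...,2]>77)&(V[...,2]<92)&(abs(V[...,0]+50)<45)&(V[...,1]>60)&(V[...,1]<160)
q=V[m];print(len(q),np.percentile(q,[2,50,98],axis=0).round(1))
cv2.imwrite("pics/s2.png",cv2.resize(c["image"][180:320,190:370],(720,560),interpolation=cv2.INTER_CUBIC))
E
```

```text
667 [[-82.4  79.8  79.1]
 [-49.5 113.2  84.9]
 [-15.6 146.   89.6]]
```

View pics/s2.png

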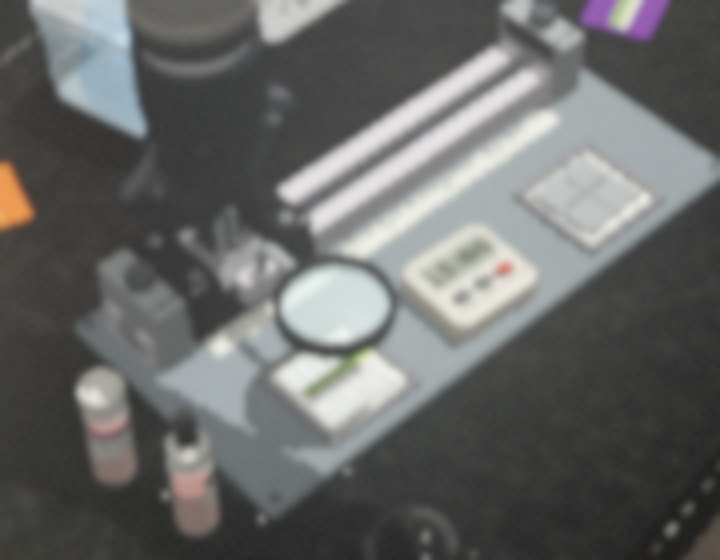

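The lens is at viewer y of about 112, over the gel card, and further pushing meets resistance, so the carriage is against the stop. I'll ease the side push a little, then lift.

Emit:
drive_tool --pt "0 2 0 0 0" --pt "0 2 0 0 0" --pt "0 0 0 0 0"

```text
clock: 8.9
ee_pos: [606.2, 101.8, 48.0]
tcp_rot: [[0.989, -0.151, -0.0], [-0.151, -0.989, -0.003], [0.0, 0.003, -1.0]]
ft_force: [-6.2, -4.1, 16.8]
width: 0.3
finger_force: 8.8
```

Emit:
drive_tool --pt "0 0 -3 0 0" --pt "0 0 -3 0 0" --pt "0 0 -3 0 0" --pt "0 0 -3 0 0" --pt "0 0 -3 0 0" --pt "0 0 -3 0 0" --pt "0 0 0 0 0"

```text
clock: 9.6
ee_pos: [606.2, 104.2, 63.5]
tcp_rot: [[0.989, -0.149, 0.0], [-0.149, -0.989, 0.0], [0.0, -0.0, -1.0]]
ft_force: [-0.7, 0.6, 0.1]
width: -0.1
finger_force: 0.0
```

Emit:
drive_tool --pt "0 0 -10 0 0" --pt "0 0 -20 0 0" --pt "0 0 -30 0 0" --pt "0 0 -40 0 0" --pt "0 0 -40 0 0" --pt "0 0 -20 0 0" --pt "0 0 0 0 0" --pt "0 0 0 0 0"

```text
clock: 10.4
ee_pos: [605.8, 103.9, 223.5]
tcp_rot: [[0.989, -0.149, 0.0], [-0.149, -0.989, -0.0], [0.0, 0.0, -1.0]]
ft_force: [0.4, 0.4, -0.1]
width: -0.0
finger_force: 0.0
```

```bash
python3 - <<'E'
from h import *
th=np.deg2rad(-8.6);R=np.array([[np.cos(th),-np.sin(th)],[np.sin(th),np.cos(th)]])
s=get_state();print(s["ee_pos"],s["ft_force"])
c=capture("scene");W=cloud(c)
V=W.copy();V[...,:2]=(W[...,:2]-[531.5,1.5])@R
m=(V[...,2]>77)&(V[...,2]<92)&(abs(V[...,0]+50)<45)&(V[...,1]>60)&(V[...,1]<160)
print(np.percentile(V[m],[2,50,98],axis=0).round(1))
m=(abs(V[...,0]-55)<18)&(abs(V[...,1]-112)<14)&(V[...,2]<70);print("plate z",np.median(V[m][:,2]),m.sum())
w=capture("wrist")["image"];cv2.imwrite("pics/w2.png",w)
E
```

```text
[605.82250789 103.94492019 223.51718621] [ 0.43113371  0.42794767 -0.14416188]
[[-82.6  79.6  79.2]
 [-49.7 113.3  85. ]
 [-15.2 145.2  89.6]]
plate z 54.11338330142155 119
```

View pics/w2.png

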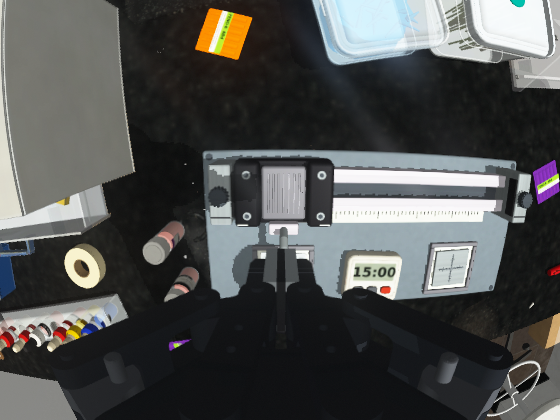

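The carriage at (283,192) touches the left stop at (222,192). The plate is up at z = 54, and nothing else has moved.

```bash
python3 -c "from workcell import job_done;print(job_done())"
```

```text
the job is handed in; nothing more can be done
None
```

I pressed the brake plate, pushed the carriage to the left stop so the lens is over the gel card, then let the plate spring up and handed the job in at about 10.5 s; the hand-in returned no verdict.

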